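# Draw the bench spring to its index and hold it

### The job

On the spring rig, take hold of the upright black post on the sprung carriage and first draw the carriage all the way out to its end stop, then ease it all the way back home under control (do not let it snap back). Then draw it out again until its pointer is in line with the index blade on the tick strip, and finish there: the job ends with you still holding the post against the spring for the reading. Leave the loose glassware and bottles around the rig undisturbed.

Things in the scene. Friction and masses are not known exactly. Their poses are not given: they have to be found in the camera images.
- rig: Spring rig, fixed to the bench: aluminium base plate 330 x 104 x 12 mm. Origin at the centre of its underside; own x along its length, z up. The dark spring barrel (top 46 mm above the bench, from x = +59 to +161 mm) is at its +x end, the steel end-stop block (top 36 mm) at x = -133 mm. The sprung carriage slides between them along the rig's -x direction, roughly toward the robot; the tick strip (a tick every 10 mm) lies along the +y side.
- draw_slide (a joint): Travel of the carriage in m: 0 = home (spring has pulled it fully in), growing as it is drawn along the rig's -x direction, 0.10 = at the end stop. The spring pulls it home always, with about 3 N at home and 9 N at the end stop (60 N per m).
- post_center (a point): Centre of the grip part of the upright black round post fixed on the carriage, to be held: on its axis, 68 mm above the bench. The post is 25 mm in diameter, its grip part from 46 to 90 mm above the bench. At home it stands at the rig's x = 0, y = 0, with 59 mm from its axis to the barrel; all else on the rig is lower than 48 mm. It moves with the carriage.
- pointer_tip (a point): Tip of the carriage's pointer, a 3 mm thin dark steel finger that sticks out from the middle of the carriage to the rig's +y side, 33 mm from the post's axis and level with it along the rig's x, 32 mm above the bench. Moves with the carriage.
- index_blade (a point): The index mark: edge of a 3 mm thin upright steel blade on a small black clamp (14 mm wide, top 41 mm above the bench) fixed on the tick strip, 35 mm from the travel line of the post axis on the rig's +y side. Its axes are parallel to the rig's. The pointer meets it when both have the same x in the rig's frame, at 35 to 75 mm of carriage travel; differs each time.
- beaker_a: Small clear glass beaker, 56 mm wide, 72 mm tall, standing loose on the bench beside the rig; origin at the centre of its underside. To be left alone.
- jar_a: Lidded specimen jar, 49 mm wide, 68 mm tall, loose beside the rig; origin at the centre of its underside. To be left alone.
- eosin_bottle: Dropper bottle, 34 mm wide, 104 mm tall, loose beside the rig; origin at the centre of its underside. To be left alone.
- petri_c: Empty clear petri dish, 88 mm wide, 14 mm high, loose beside the rig; origin at the centre of its underside. To be left alone.

How it is judged:
By the outcome, as a careful person would: the job done as asked, in the order asked, and still so for the second after the job is handed in, while the arm keeps its last pose, push and grip.
It also fails if it takes over 48 s, if anything falls off the work surface, if the arm or the gripper's body presses on something with over 40 N, if the wrist force passes 120 N, or if a joint passes its speed limit or range.

### The arm

A 6-joint arm with a two-finger parallel gripper is mounted at the origin on a cart in front of the work surface, level with it; the furniture and walls round the work are solid. World frame = base frame: x ahead of the robot, y to its left, z up, the work surface at z = 0. Lengths are in m, angles in rad, forces in N, time in s.
With the tool pointing down it reaches from about 0.35 to 0.775 m from the base axis. Payload 7.3 kg.
Tool frame: the origin (TCP) lies at the very end of the fingers, on their centre line; the grasp point (between the pads) lies 19 mm behind it; z points along the fingers, y is the line along which they close (so a half turn about z gives the same grasp; the last joint's range is limited). The gripper opens to 92 mm and grips with 3 to 60 N. Pads are 19 mm wide; open, the fingers measure 130 mm over their backs; the gripper's body (75 mm by 190 mm) begins 47 mm behind the grasp point.
Start: joints at [1.069, 0.342, 1.524, -0, 1.275, -0.146], TCP at [0.183, 0.492, 0.227] pointing down, gripper open.
Joint ranges: [-2.53, 2.53], [-0.77, 2.02], [0.04, 2.7], [-1, 4.14], [0.28, 2.66], [-3.11, 3.11]. Speed limits (rad/s): [2.57, 2.57, 3.14, 3.14, 3.14, 3.14].

### API

Orientations are given as [roll, pitch, yaw] about the fixed x, y, z axes, in that order (R = Rz(yaw) Ry(pitch) Rx(roll)).
In Python, from cell import robot gives the robot as it stands.
- The arm moves only by the tool apply_moves, never from a script. Its argument "motion" is text: rows parted by semicolons, each of 7 numbers parted by spaces: the opening in per cent of the stroke, from 0 (shut) to 100 (fully open), then the shift along the tool's x, y, z in cm, then the turn, a rotation vector about the tool's x, y, z in rad. A call has 1 to 20 rows; each row shifts and turns the commanded pose from where the row before left it, along the tool's axes as they then stand; what a row does not reach is not made up. A row lasts 1/8 s, in which the tool goes at most 62.5 mm and 10.7 degrees, less where a joint would pass 70% of its speed; a pose out of reach is approached as far as the arm can. A call with a gripper value outside its range is refused whole. The fingers move at their own pace and stop on an object; "force" is the grip in N (left out, the last holds). Time passes only in rows, so rows that do not move let the fingers close. It gives the time, the measured TCP pose, the force, the opening and the grip force at its end, in the units of the state.
- robot.observe(): the state, without advancing time (a new reading comes with each control period).
- robot.read_camera(name): name is "scene" or "top" or "wrist"; returns a dict with "img" (480x640x3 uint8, red, green, blue), "fovy" (degrees; the focal length in pixels is half the picture's height over the tangent of half this angle, whatever the lens; pixels are square), "cx", "cy" (the principal point, pixels), "k1" (the pictures are not rectified: a ray, as slopes to the right and down, at radius r is drawn at 1 + k1 r^2 times it, then the intrinsics apply), "R" (3x3) and "t" (3): a world point X has camera coordinates R X + t; the wrist camera has in their place "hand_eye" (4x4, takes a point from camera to tool coordinates, whose origin is the TCP and whose axes are the flange's). Camera axes: x right, y down, z forward; pixel columns grow to the right and rows downward; lengths in m; the calibration is good to about 2 mm. A picture is of the moment at which its call begins: read the wrist's pose just before it. There is no depth.
- robot.hand_in(): hands the job in; it is judged then, once.
Trained networks look in a picture, given as the dict that the camera call returned (one of the last four; its "shot" number tells which), for a name from the list of things; names that differ only in an ending like _2 or _b are one class to them, and where a whole thing is asked for, a point or a joint stands for the part that bears it (a point fixed in the world has none). Each returns a list of dicts, best first, with "score" (0 to 1); they miss things now and then, are a little off and sometimes report something else, mostly with a low value. They report only what shows in the picture. A call takes as long as a camera call.
- robot.search_frame(target, picture): "centre" ([x, y, z] in m, in world coordinates, good to about 4 mm: the middle of the surface that is visible of it).
- robot.trace(target, picture): "pixels" (480x640 bool, what is visible of it).
The state is a dict: "time": time; "qpos": joint angles; "qvel": joint speeds; "joint_efforts": joint torques, N m; "tool_pos": TCP position; "tool_rot": TCP orientation; "contact_force": force on the tool from outside, world axes, zero at the start; "torque": the same for the moment, N m; "opening": finger opening in m; "grip_force": force on a finger pad.
Only numpy, scipy, OpenCV 4.12 (cv2) and the standard library are available. Lean on these libraries where they do the work, as an engineer would, in place of code of your own. Each camera call takes 0.05 s, during which the arm holds its last target. There are 200 camera calls.

## Working session

There is one attempt and no reset: what is moved stays moved. The work goes in short steps, Python scripts to look and compute and a tool call to move; the robot and the scene stay as the last step left them, time stands still between calls to the robot, and variables do not carry over. Pictures are saved under pics/ and viewed, at most 10 in all, crops included, and the job is handed in when it is done.

Besides the shell and the picture viewer there is one more tool, called after "Request:" as name(argument=value, ...) on one line, values as JSON. apply_moves: Moves the arm, as the interface text tells. Its arguments: {"type":"object","properties":{"motion":{"type":"string"},"force":{"type":"number"}},"required":["motion"]}

```bash
mkdir -p pics
cat > h.py <<'E'
import numpy as np, cv2
from cell import robot
def f(p): return 240/np.tan(np.radians(p["fovy"])/2)
def K(p): return np.array([[f(p),0,p["cx"]],[0,f(p),p["cy"]],[0,0,1.]])
def D(p):return np.array([p["k1"],0,0,0,0.])
def proj(p,X):
    c=np.atleast_2d(X)@np.array(p["R"]).T+np.array(p["t"]); s=c[:,:2]/c[:,2:]
    s=s*(1+p["k1"]*(s**2).sum(1,keepdims=True)); return s*f(p)+[p["cx"],p["cy"]]
def ray(p,uv,z):
    "pixel -> world point at height z"
    d=(np.atleast_2d(uv)-[p["cx"],p["cy"]])/f(p); s=d.copy()
    for _ in range(30): s=d/(1+p["k1"]*(s**2).sum(1,keepdims=True))
    R=np.array(p["R"]);t=np.array(p["t"]); o=-R.T@t
    w=np.c_[s,np.ones(len(s))]@R
    return o+w*((z-o[2])/w[:,2:])
def save(p,n): cv2.imwrite("pics/"+n,p["img"][:,:,::-1])
E
python3 - <<'E'
from h import *
for n in("top","scene"):
    p=robot.read_camera(n); save(p,n+".png")
    for t in["rig","draw_slide","post_center","pointer_tip","index_blade","beaker_a","jar_a","eosin_bottle","petri_c"]:
        try: print(n,t,[(np.round(d["centre"],4).tolist(),round(d["score"],2)) for d in robot.search_frame(t,p)[:2]])
        except Exception as e: print(t,e)
print(robot.observe())
E
```

```text
top rig [([0.5656, -0.1592, 0.0129], 0.89)]
top draw_slide []
top post_center [([0.5706, -0.1609, 0.0323], 0.72)]
top pointer_tip [([0.5668, -0.1608, 0.0331], 0.86)]
top index_blade []
top beaker_a [([0.6418, -0.0423, 0.0346], 0.85)]
top jar_a [([0.6182, -0.2936, 0.0692], 0.94), ([0.569, 0.0181, -0.001], 0.68)]
top eosin_bottle [([0.4712, -0.2378, 0.0519], 0.58)]
top petri_c [([0.5696, 0.0196, 0.0029], 0.9), ([0.5684, -0.1587, 0.035], 0.26)]
scene rig [([0.6297, -0.1735, 0.018], 0.64)]
scene draw_slide [([0.5779, -0.1642, 0.0498], 0.92), ([0.6315, -0.1724, 0.0171], 0.66)]
scene post_center [([0.5784, -0.1608, 0.0524], 0.8)]
scene pointer_tip [([0.5784, -0.1645, 0.051], 0.94)]
scene index_blade [([0.5328, -0.0961, 0.0303], 0.48)]
scene beaker_a [([0.6604, -0.0428, 0.0485], 0.57), ([0.6371, -0.3036, 0.0444], 0.36)]
scene jar_a [([0.6412, -0.3015, 0.045], 0.96)]
scene eosin_bottle [([0.4794, -0.248, 0.046], 0.82)]
scene petri_c [([0.5777, 0.0431, 0.0037], 0.75)]
{'time': 1.0, 'qpos': array([ 1.06900893e+00,  3.42028241e-01,  1.52411581e+00,  1.18032978e-05,
        1.27539085e+00, -1.45987944e-01]), 'qvel': array([-1.20435400e-03,  6.15406411e-04,  4.30799469e-04,  2.72671205e-03,
       -2.15170196e-03,  2.63985800e-07]), 'joint_efforts': array([ 1.81238909e-05, -4.31146753e+01, -2.44482332e+01,  7.14532170e-02,
        4.83844557e-02,  5.56370054e-06]), 'tool_pos': array([0.18285554, 0.49214292, 0.22672031]), 'tool_rot': array([ 3.14153387e+00, -2.77066088e-06,  2.78578977e+00]), 'contact_force': array([ 0.85492261,  0.08596914, -0.51617466]), 'torque': array([ 0.00262311,  0.01925485, -0.03282301]), 'grip_force': 0.0, 'opening': 0.09199070841350725}
```

View pics/top.png

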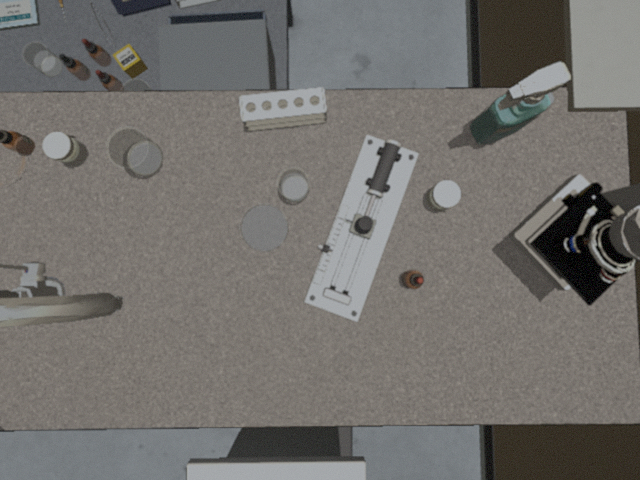

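View pics/scene.png

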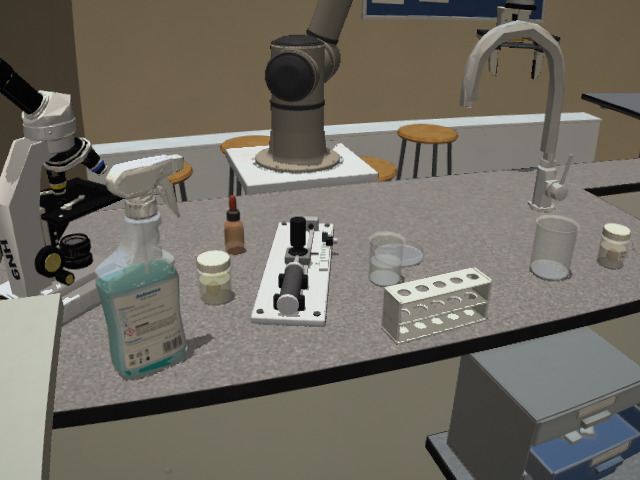

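The top view shows the rig tilted about 18°, with the barrel at (383,168), the post at (364,224), the index clamp near (326,248) and the end stop at (337,296). The petri dish is at (265,228), the beaker at (293,187), the jar at (445,195) and the bottle at (413,280). Next I'll fit the rig's pose and take a closer look.

Run:
```python
from h import *
from scipy.optimize import least_squares
p=robot.read_camera("top"); im=p["img"]
m=robot.trace("rig",p)[0]["pixels"].astype(np.uint8)
w=((im.min(2)>150)&(np.indices(im.shape[:2])[0]>120)).astype(np.uint8)
w[:, :300]=0; w[:,425:]=0; w[:130]=0; w[330:]=0
for n,k in(("trace",m),("white",w)):
    c=max(cv2.findContours(cv2.morphologyEx(k,cv2.MORPH_CLOSE,np.ones((9,9))),0,1)[0],key=cv2.contourArea)
    h=cv2.convexHull(c)[:,0].astype(float)
    X=ray(p,h,0.012)[:,:2]
    r=cv2.minAreaRect((X*1000).astype(np.float32)); print(n,r)
    b=cv2.boxPoints(r)/1000; print(b.round(4).tolist())
print("post",ray(p,[[364,224]],.09),"clamp",ray(p,[[326,248]],.041))
# px scale and zoomed crop
x0,y0=296,190;cr=cv2.resize(im[y0:y0+130,x0:x0+130],(600,600),interpolation=cv2.INTER_CUBIC)
cv2.imwrite("pics/z.png",cr[:,:,::-1])
```

```text
trace ((569.7440795898438, -160.26348876953125), (105.74407958984375, 337.8055725097656), 69.14777374267578)
[[0.39309999346733093, -0.14959999918937683], [0.7088000178337097, -0.26980000734329224], [0.746399998664856, -0.17100000381469727], [0.43070000410079956, -0.050700001418590546]]
white ((571.992919921875, -155.75772094726562), (111.76119232177734, 333.0649108886719), 68.88758087158203)
[[0.39649999141693115, -0.14790000021457672], [0.7071999907493591, -0.2678999900817871], [0.7475000023841858, -0.16359999775886536], [0.4368000030517578, -0.04360000044107437]]
post [[ 0.56503991 -0.15724488  0.09      ]] clamp [[ 0.52755591 -0.09379345  0.041     ]]
```

View pics/z.png

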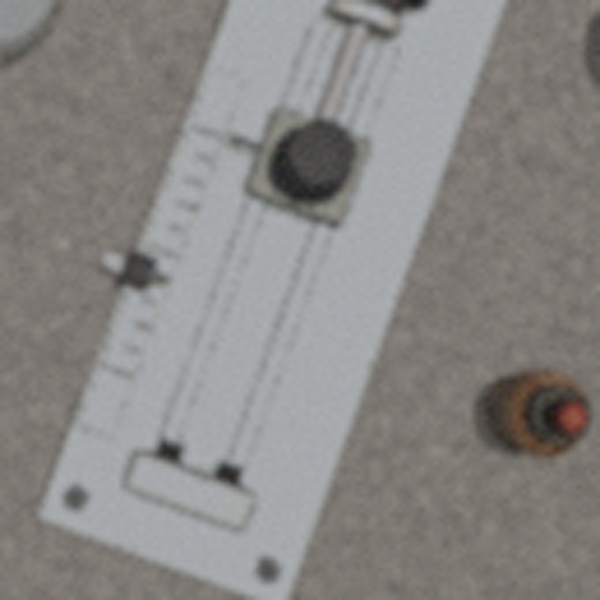

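Run:
```python
from h import *
p=robot.read_camera("top"); s=robot.read_camera("scene"); w=robot.read_camera("wrist")
print(np.round(w["hand_eye"],4).tolist(),w["fovy"])
def tri(a,b):
    A=ray(p,[a],0)[0];B=ray(p,[a],.4)[0]
    zs=np.linspace(0,.45,451); P=A+(B-A)*(zs/.4)[:,None]
    e=np.linalg.norm(proj(s,P)-b,axis=1); i=e.argmin(); return P[i].round(3),e[i].round(1)
print("spout end",tri((118,303),(468,100)),"apex",tri((60,310),(515,28)))
for uv in ((0,325),(33,270),(90,315),(118,303)): print(uv,[ray(p,[uv],z)[0].round(3).tolist() for z in(.2,.3)])
print("TCP px",proj(p,robot.observe()["tool_pos"]),proj(s,robot.observe()["tool_pos"]))
print("bottle top",proj(p,[.183,.492,.3]))
# gripper
```

```text
[[-0.0003, -0.9599, -0.2804, 0.0754], [1.0, -0.0006, 0.001, 0.0016], [-0.0011, -0.2804, 0.9599, -0.1581], [0.0, 0.0, 0.0, 1.0]] 66.71109468084553
spout end (array([0.449, 0.19 , 0.233]), np.float64(6.2)) apex (array([0.449, 0.209, 0.346]), np.float64(40.8))
(0, 325) [[0.418, 0.369, 0.2], [0.428, 0.305, 0.3]]
(33, 270) [[0.495, 0.325, 0.2], [0.495, 0.268, 0.3]]
(90, 315) [[0.43, 0.243, 0.2], [0.439, 0.197, 0.3]]
(118, 303) [[0.446, 0.204, 0.2], [0.453, 0.163, 0.3]]
TCP px [[-115.78041017  509.36990072]] [[512.97972371  76.63058042]]
bottle top [[-171.47830044  540.12741671]]
```

The wrist camera sits on the tool's +x side. I'll therefore grip with the fingers closing along the rig's x (tool yaw about 1.205), which puts the camera over the pointer and blade. On the way I'll stay clear of the tap spout near (0.45, 0.19).

Request:
apply_moves(motion="60 -2.5 -4.2 0 0 0 0;60 -2.5 -4.2 0 0 0 0;60 -2.5 -4.2 0 0 0 0;60 -2.5 -4.2 0 0 0 0;60 -4.15 -3.25 0 0 0 0;60 -4.15 -3.25 0 0 0 0;60 -4.15 -3.25 0 0 0 0;60 -4.15 -3.25 0 0 0 0;60 -4.2 -4.3 0 0 0 0;60 -4.2 -4.3 0 0 0 0;60 -4.2 -4.3 0 0 0 0;60 -4.2 -4.3 0 0 0 0")

```text
time: 2.75
tool_pos: [0.4265, -0.1017, 0.227]
tool_rot: [3.141, 0.001, 2.785]
contact_force: [1.0, -0.1, 0.1]
opening: 0.0551
grip_force: 0.0
```

Request:
apply_moves(motion="60 0 0 0 0 0 0.1757;60 0 0 0 0 0 0.1757;60 0 0 0 0 0 0.1757;60 0 0 0 0 0 0.1757;60 0 0 0 0 0 0.1757;60 0 0 0 0 0 0.1757;60 0 0 0 0 0 0.1757;60 0 0 0 0 0 0.1757;60 0 0 0 0 0 0.1757;60 0 3.8 2.7 0 0 0;60 0 3.8 2.7 0 0 0;60 0 3.8 2.7 0 0 0;60 0 3.8 2.6 0 0 0;60 0 0 0 0 0 0")

```text
time: 4.5
tool_pos: [0.5681, -0.1543, 0.1165]
tool_rot: [-3.137, -0.0, 1.204]
contact_force: [0.8, -0.0, 0.3]
opening: 0.0549
grip_force: 0.0
```

```bash
cat >> h.py <<'E'
from scipy.spatial.transform import Rotation as Ro
def wrist():
    o=robot.observe(); w=robot.read_camera("wrist")
    T=np.eye(4); T[:3,:3]=Ro.from_euler("xyz",o["tool_rot"]).as_matrix(); T[:3,3]=o["tool_pos"]
    C=np.linalg.inv(T@np.array(w["hand_eye"])); w["R"]=C[:3,:3]; w["t"]=C[:3,3]; return w,o
E
python3 - <<'E'
from h import *
w,o=wrist(); save(w,"w1.png"); print(o["time"],o["tool_pos"],o["tool_rot"],w["fovy"],w["k1"],w["cx"],w["cy"])
np.savez("w1.npz",**{k:w[k] for k in("img","fovy","cx","cy","k1","R","t")})
for t in["post_center","pointer_tip","index_blade","rig"]:
    print(t,[(np.round(d["centre"],4).tolist(),round(d["score"],2)) for d in robot.search_frame(t,w)[:2]])
E
```

```text
4.5 [ 0.56814162 -0.15434423  0.11654729] [-3.13734820e+00 -1.76524852e-04  1.20420158e+00] 66.71109468084553 -0.0494464797659235 316.26521876913046 237.43985685335713
post_center [([0.5765, -0.1549, 0.0376], 0.61)]
pointer_tip [([0.5708, -0.1539, 0.0405], 0.8)]
index_blade [([0.5311, -0.0933, 0.0306], 0.85)]
rig [([0.5751, -0.1498, 0.0097], 0.84)]
```

View pics/w1.png

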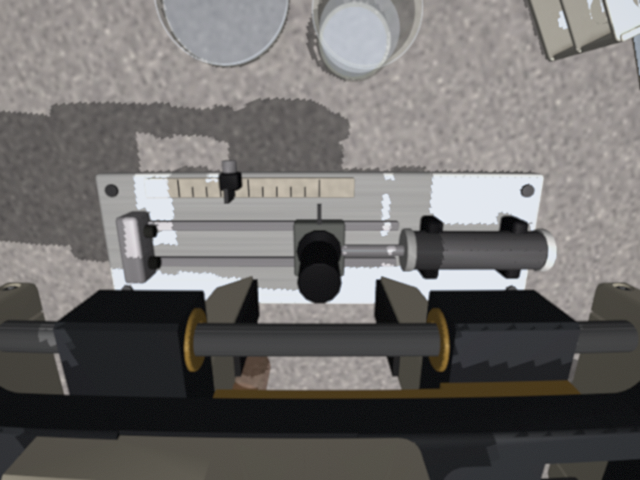

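The wrist view shows the pointer tip near (319,204) and the blade near (227,202), with the post top at (320,282). Next I'll zoom in on them.

Run:
```python
from h import *
w=dict(np.load("w1.npz")); im=w["img"]
cv2.imwrite("pics/z2.png",cv2.resize(im[155:305,150:350],(800,600),interpolation=cv2.INTER_CUBIC)[:,:,::-1])
print("pointer",ray(w,[[319,204]],.032)); print("blade",[ray(w,[[227,202]],z)[0].round(4) for z in(.032,.041)])
print("post top",ray(w,[[320,282]],.09))
c=ray(w,[[98,176],[543,174]],.012);print("edge+y",c,np.arctan2(*(c[1]-c[0])[1::-1]), np.linalg.norm(c[1]-c[0]))
u=ray(w,[[152,221],[398,221]],.03);print("rail ang",np.arctan2(*(u[1]-u[0])[1::-1]))
```

```text
pointer [[ 0.58064634 -0.12672583  0.032     ]]
blade [array([ 0.523 , -0.1031,  0.032 ]), array([ 0.5257, -0.1023,  0.041 ])]
post top [[ 0.5696554  -0.15678363  0.09      ]]
edge+y [[ 0.43593656 -0.05270404  0.012     ]
 [ 0.73936472 -0.16746261  0.012     ]] -0.36157907700539593 0.32440433850295497
rail ang -0.366060245227861
```

View pics/z2.png

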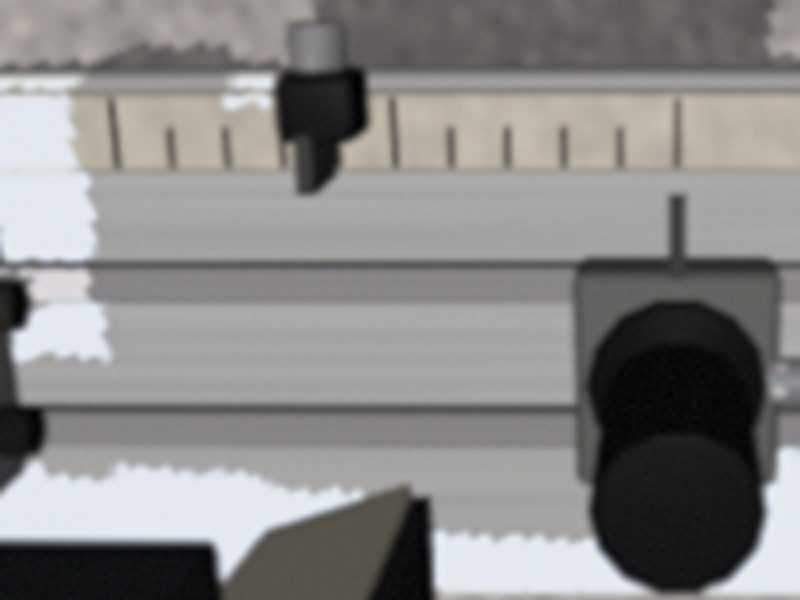

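Blade minus pointer comes to about 60–62 mm of travel, which is within the stated range. I'll lower onto the post and grip.

Request:
apply_moves(motion="60 -0.2 0.2 0 0 0 0;60 0 0 1.1 0 0 0;60 0 0 1.1 0 0 0;60 0 0 1.1 0 0 0;60 0 0 1.1 0 0 0;60 0 0 1.1 0 0 0;60 0 0 1.1 0 0 0;60 0 0 0 0 0 0;20 0 0 0 0 0 0;10 0 0 0 0 0 0;10 0 0 0 0 0 0;10 0 0 0 0 0 0;10 0 0 0 0 0 0", force=40)

```text
time: 6.38
tool_pos: [0.569, -0.1566, 0.054]
tool_rot: [-3.142, -0.0, 1.204]
contact_force: [-2.3, 1.2, 1.7]
opening: 0.0241
grip_force: 40.0
```

Run:
```python
from h import *
w,o=wrist(); save(w,"w2.png"); print({k:np.round(v,4) for k,v in o.items() if k not in("qvel","joint_efforts")})
```

```text
{'time': np.float64(6.375), 'qpos': array([-3.9840e-01,  6.3920e-01,  1.5468e+00,  1.0000e-04,  9.5560e-01,
       -3.2200e-02]), 'tool_pos': array([ 0.569 , -0.1566,  0.054 ]), 'tool_rot': array([-3.1416e+00, -1.0000e-04,  1.2045e+00]), 'contact_force': array([-2.338 ,  1.1797,  1.7374]), 'torque': array([0.0138, 0.3811, 0.0119]), 'grip_force': np.float64(40.0004), 'opening': np.float64(0.0241)}
```

View pics/w2.png

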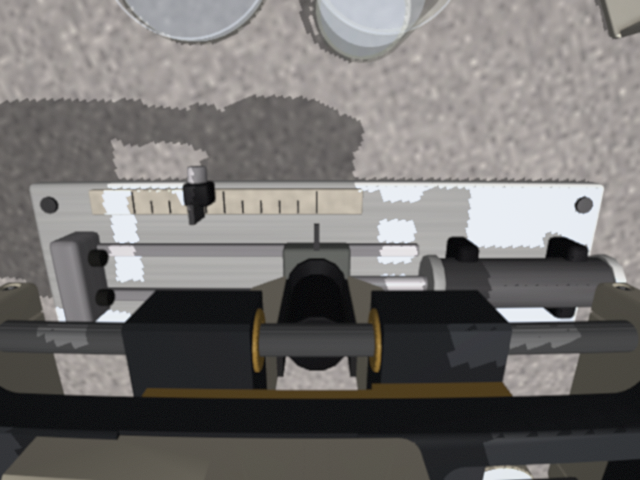

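The post is gripped at 40 N with the carriage still at home, and the pointer and blade are both visible. Now I'll draw it out.

Request:
apply_moves(motion="10 0 -0.3 0 0 0 0;10 0 -0.6 0 0 0 0;10 0 -0.6 0 0 0 0;10 0 -0.6 0 0 0 0;10 0 -0.6 0 0 0 0;10 0 -0.6 0 0 0 0;10 0 -0.6 0 0 0 0;10 0 -0.6 0 0 0 0;10 0 -0.6 0 0 0 0;10 0 -0.6 0 0 0 0;10 0 -0.6 0 0 0 0;10 0 -0.6 0 0 0 0;10 0 -0.6 0 0 0 0;10 0 -0.6 0 0 0 0;10 0 -0.6 0 0 0 0;10 0 -0.6 0 0 0 0;10 0 -0.3 0 0 0 0;10 0 -0.2 0 0 0 0;10 0 0 0 0 0 0")

```text
time: 8.8
tool_pos: [0.4787, -0.1219, 0.054]
tool_rot: [3.138, -0.0, 1.204]
contact_force: [8.5, -2.7, -1.6]
opening: 0.024
grip_force: 40.0
```

Run:
```python
from h import *
w,o=wrist(); save(w,"w3.png"); print({k:np.round(v,4) for k,v in o.items() if k not in("qvel","joint_efforts")})
d=o["tool_pos"]-[.569,-.1566,.054]; print(np.linalg.norm(d[:2]),np.arctan2(-d[1],-d[0]))
```

```text
{'time': np.float64(8.8), 'qpos': array([-4.0490e-01,  5.0130e-01,  1.8275e+00,  3.0000e-04,  8.0950e-01,
       -3.8700e-02]), 'tool_pos': array([ 0.4787, -0.1219,  0.054 ]), 'tool_rot': array([ 3.1383e+00, -1.0000e-04,  1.2044e+00]), 'contact_force': array([ 8.4844, -2.7138, -1.5661]), 'torque': array([-0.3748, -1.0918, -0.0043]), 'grip_force': np.float64(40.0022), 'opening': np.float64(0.024)}
0.09675333507109342 -0.36643596763694897
```

View pics/w3.png

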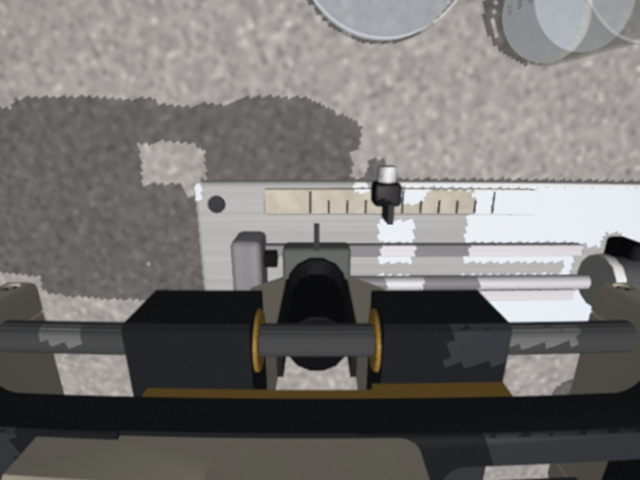

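The carriage has travelled 96.8 mm and hasn't touched the stop yet (8.9 N, spring force only). I'll go a few millimetres more.

Request:
apply_moves(motion="10 0 -0.2 0 0 0 0;10 0 -0.2 0 0 0 0;10 0 -0.1 0 0 0 0;10 0 0 0 0 0 0;10 0 0 0 0 0 0")

```text
time: 9.48
tool_pos: [0.4755, -0.1207, 0.0541]
tool_rot: [3.135, -0.0, 1.204]
contact_force: [13.2, -3.4, -5.6]
opening: 0.0243
grip_force: 40.0
```

Request:
apply_moves(motion="10 0 -0.1 0 0 0 0;10 0 -0.1 0 0 0 0;10 0 0 0 0 0 0;10 0 0 0 0 0 0")

```text
time: 9.98
tool_pos: [0.4754, -0.1207, 0.0541]
tool_rot: [3.131, -0.0, 1.204]
contact_force: [19.4, -5.7, -11.4]
opening: 0.0243
grip_force: 40.0
```

The carriage is at the end stop: the force rose to 20 N while the tool stood still. I'll ease it back slowly.

Request:
apply_moves(motion="10 0 0.2 0 0 0 0;10 0 0.4 0 0 0 0;10 0 0.4 0 0 0 0;10 0 0.4 0 0 0 0;10 0 0.4 0 0 0 0;10 0 0.4 0 0 0 0;10 0 0.4 0 0 0 0;10 0 0.4 0 0 0 0;10 0 0.4 0 0 0 0;10 0 0.4 0 0 0 0;10 0 0.4 0 0 0 0;10 0 0.4 0 0 0 0;10 0 0.4 0 0 0 0;10 0 0.4 0 0 0 0;10 0 0.4 0 0 0 0;10 0 0.4 0 0 0 0;10 0 0.4 0 0 0 0;10 0 0.4 0 0 0 0;10 0 0.4 0 0 0 0;10 0 0.4 0 0 0 0")

```text
time: 12.48
tool_pos: [0.5442, -0.1471, 0.054]
tool_rot: [3.141, -0.0, 1.204]
contact_force: [4.4, -0.9, 4.6]
opening: 0.0242
grip_force: 40.0
```

Request:
apply_moves(motion="10 0 0.4 0 0 0 0;10 0 0.4 0 0 0 0;10 0 0.4 0 0 0 0;10 0 0.4 0 0 0 0;10 0 0.4 0 0 0 0;10 0 0.3 0 0 0 0;10 0 0.2 0 0 0 0;10 0 0.2 0 0 0 0;10 0 0 0 0 0 0;10 0 0 0 0 0 0")

```text
time: 13.72
tool_pos: [0.5689, -0.1566, 0.054]
tool_rot: [-3.141, -0.0, 1.205]
contact_force: [2.0, -0.7, 6.2]
opening: 0.0241
grip_force: 40.0
```

Request:
apply_moves(motion="10 0 0.1 0 0 0 0;10 0 0.1 0 0 0 0;10 0 0 0 0 0 0;10 0 0 0 0 0 0")

```text
time: 14.22
tool_pos: [0.569, -0.1566, 0.0539]
tool_rot: [-3.137, 0.0, 1.205]
contact_force: [-4.0, 1.0, 11.0]
opening: 0.024
grip_force: 40.0
```

The carriage is home: the force reversed and the position matches the start. Now I'll draw it to about 60 mm for the reading.

Request:
apply_moves(motion="10 0 -0.2 0 0 0 0;10 0 -0.4 0 0 0 0;10 0 -0.4 0 0 0 0;10 0 -0.4 0 0 0 0;10 0 -0.4 0 0 0 0;10 0 -0.4 0 0 0 0;10 0 -0.4 0 0 0 0;10 0 -0.4 0 0 0 0;10 0 -0.4 0 0 0 0;10 0 -0.4 0 0 0 0;10 0 -0.4 0 0 0 0;10 0 -0.4 0 0 0 0;10 0 -0.4 0 0 0 0;10 0 -0.4 0 0 0 0;10 0 -0.4 0 0 0 0;10 0 -0.4 0 0 0 0;10 0 -0.1 0 0 0 0;10 0 0 0 0 0 0;10 0 0 0 0 0 0")

```text
time: 16.6
tool_pos: [0.5129, -0.1351, 0.054]
tool_rot: [3.14, -0.0, 1.204]
contact_force: [6.0, -1.5, 4.8]
opening: 0.0243
grip_force: 40.0
```

Run:
```python
from h import *
w,o=wrist(); im=w["img"]
np.savez("w4.npz",**{k:w[k] for k in("img","fovy","cx","cy","k1","R","t")})
cv2.imwrite("pics/w4.png",cv2.resize(im[150:270,240:400],(800,600),interpolation=cv2.INTER_CUBIC)[:,:,::-1])
d=o["tool_pos"]-[.569,-.1566,.054]; print(o["time"],np.linalg.norm(d[:2]),o["tool_rot"],o["contact_force"])
```

```text
16.6 0.060119878698888206 [ 3.13981562e+00 -9.81111856e-05  1.20443423e+00] [ 6.02002951 -1.48604583  4.76297478]
```

View pics/w4.png

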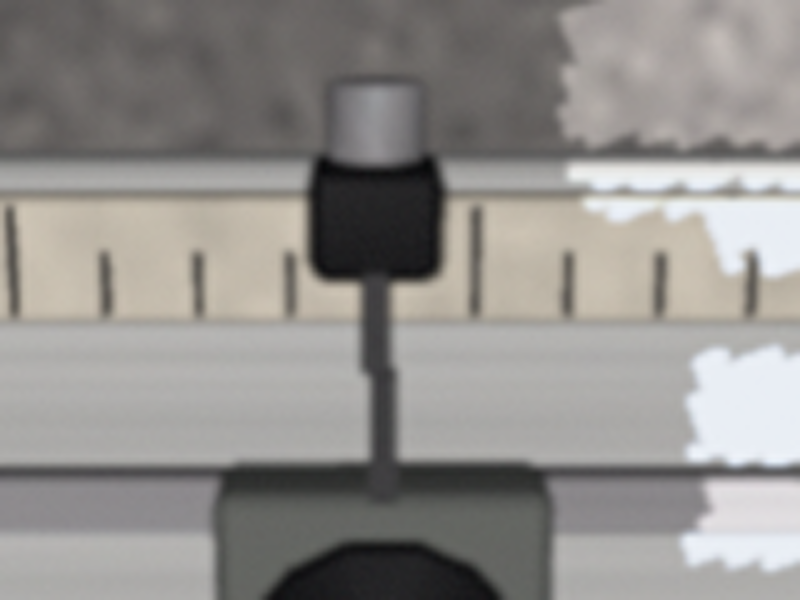

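The blade edge is at crop column ≈375 and the pointer at ≈384, so about 0.8 mm of draw remains.

Request:
apply_moves(motion="10 0 -0.08 0 0 0 0;10 0 0 0 0 0 0;10 0 0 0 0 0 0;10 0 0 0 0 0 0")

```text
time: 17.15
tool_pos: [0.5122, -0.1348, 0.054]
tool_rot: [3.14, -0.0, 1.204]
contact_force: [5.9, -2.4, 3.6]
opening: 0.0243
grip_force: 40.0
```

Run:
```python
from h import *
w,o=wrist(); im=w["img"]
cv2.imwrite("pics/w5.png",cv2.resize(im[150:270,240:400],(800,600),interpolation=cv2.INTER_CUBIC)[:,:,::-1])
g=im.mean(2)
for r in range(207,250,2):
    s=130-g[r,300:335]; s=np.clip(s,0,None); print(r,round((s*np.arange(300,335)).sum()/s.sum(),2),end="; ")
d=o["tool_pos"]-[.569,-.1566,.054]; print(o["time"],np.linalg.norm(d[:2]),o["contact_force"],o["grip_force"])
```

```text
207 316.03; 209 315.76; 211 315.66; 213 316.05; 215 316.05; 217 316.06; 219 316.08; 221 316.07; 223 316.13; 225 316.13; 227 316.11; 229 316.11; 231 316.13; 233 316.15; 235 316.14; 237 316.14; 239 316.13; 241 316.2; 243 317.63; 245 316.94; 247 316.97; 249 316.93; 17.15 0.06084438901210243 [ 5.90631302 -2.39412944  3.621474  ] 40.00204587355256
```

View pics/w5.png

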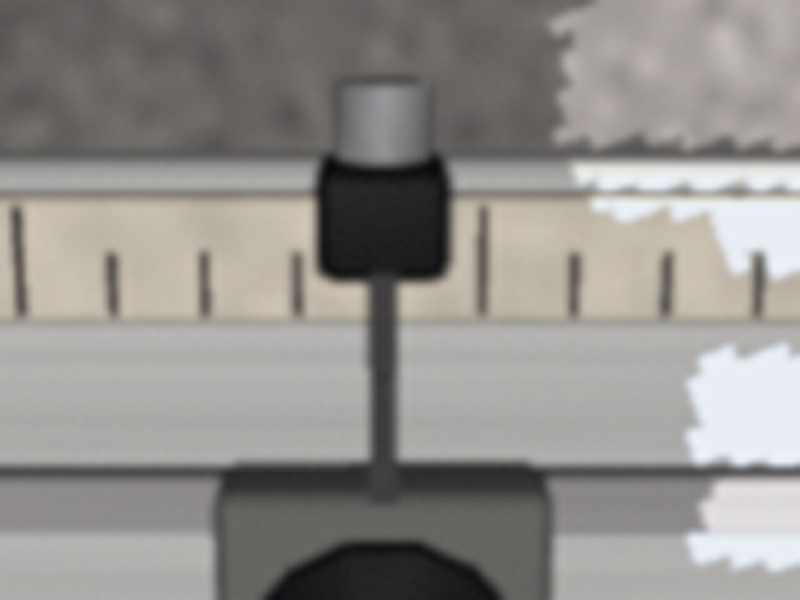

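The pointer and blade now form one continuous line at column 316, which is the principal point, so there is no parallax. The grip is steady at 40 N. I'll hand in.

```bash
python3 -c "
from cell import robot
print(robot.hand_in())"
```

```text
the job is handed in; nothing more can be done
None
```

I drew the carriage to the end stop, eased it back home under control, then drew it out again to about 61 mm. I handed the job in there, with the pointer in line with the index blade in the wrist view and the post still gripped at 40 N.

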